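# Lock up the counter stamps

### The arm

A 7-joint arm with a two-finger parallel gripper is mounted at the origin on the work surface. World frame = base frame: x ahead of the robot, y to its left, z up, the work surface at z = 0. Lengths are in mm, angles in rad, forces in N, time in s.
With the tool pointing down it reaches from about 425 to 1025 mm from the base axis. Payload 3.6 kg.
Tool frame: the origin (TCP) lies at the very end of the fingers, on their centre line; the grasp point (between the pads) lies 19 mm behind it (grip_depth is the distance from the TCP to the grasp point, in mm); y points along the fingers, x is the direction in which the jaws open and shut, and the axes are right-handed (so a half turn about y gives the same grasp; the last joint's range is limited). The gripper opens to 85 mm and grips with 20 to 120 N. Pads are 22 mm wide; open, the fingers measure 114 mm over their backs; the gripper's body (76 mm by 85 mm) begins 54 mm behind the grasp point. The pads swing forward as they close: fully open they stand 13 mm farther back than shut.
Start: joints at [1.214, 0.591, 0.048, 1.609, -0.033, 0.943, -0.034], TCP at [189.046, -699.922, 231.302] pointing down, gripper open.
Joint ranges: [-2.69, 2.69], [-0.47, 2.24], [-1.27, 1.36], [0.19, 2.51], [-1.53, 4.68], [0.08, 2.07], [-3.09, 3.09]. Speed limits (rad/s): [2.57, 2.57, 3.14, 3.14, 3.14, 3.14, 3.14].

### API

Orientations are given as a 3x3 rotation matrix whose columns are the frame's x, y, z axes.
In Python, from workcell import * gives the robot as it stands. Calls block until the motion is done:
- move_ptp(position, orientation): joint-space move of the TCP to a pose.
- move_linear(position, frame=None, rate=150): straight line of the TCP; frame=None keeps the orientation; rate is the mean speed in mm/s.
- move_joints(angles): joint-space move.
- set_gripper(opening, newtons=None): finger opening in mm; newtons is the grip in N (None keeps the last); returns when the fingers have stopped.
- hold(seconds).
- ik(position, orientation): joint angles nearest the present ones, or None.
- grab_frame(name): name is "scene" or "top" or "wrist"; returns a dict with "pixels" (480x640x3 uint8, red, green, blue), "depth" (480x640 float32, mm along the optical axis (not along the pixel's ray), 0 where there is no reading), "K" (3x3 intrinsics, pixels), "eye" and "orientation" of the camera in the world. Camera axes: x right, y down, z forward; pixel columns grow to the right and rows downward; lengths in mm; the calibration is good to about 2 mm. The wrist camera is an equidistant fisheye: a pixel r from the principal point sees the ray r / f radians off the axis. A picture is of the moment at which its call begins.
A pose or a line that the arm cannot do raises Unreachable and nothing moves.
- close_job(): hands the job in, once; it reports no verdict.
Trained networks look in the newest picture that a camera, given by its name, has taken for a name from the list of things; names that differ only in an ending like _2 or _b are one class to them, and where a whole thing is asked for, a point or a joint stands for the part that bears it (a point fixed in the world has none). Each returns a list of dicts, best first, with "p" (0 to 1); they miss things now and then, are a little off and sometimes report something else, mostly with a low value. They report only what shows in the picture. A call takes as long as a camera call. They do not tell look-alikes from the thing itself.
- regions_of(query, camera): "region" (480x640 bool, what is visible of it) and "xy" ([column, row] in pixels, amid what is visible of it).
Readings, each from a call of its own:
- read_t(): time.
- read_joints(): joint angles.
- read_joint_velocities(): joint speeds.
- read_joint_efforts(): joint torques, N m.
- read_tcp_pos(): TCP position.
- read_tcp_rot(): TCP orientation.
- read_wrist_force(): force on the tool from outside, world axes, zero at the start.
- read_moment(): the same for the moment, N m.
- read_finger_gap(): finger opening in mm.
Only numpy, scipy, OpenCV 4.12 (cv2) and the standard library are available. Lean on these libraries where they do the work, as an engineer would, in place of code of your own. Each camera call takes 0.05 s, during which the arm holds its last target. There are 200 camera calls.

### The job

Close up the counter for the night: put every stamp that is out into the grey stamp box, standing or lying, then lay the yellow dovetailed lid in the way on top and slide it towards the narrow end until it wedges tight and stays jammed there when you let go. Only when the lid is tight, set the alarm on the keypad by pressing the yellow, then the blue, then the green key, and last the yellow key once more, each fully down and one at a time. Leave the pen cup, calculator and stapler where they are.

Things in the scene. Friction and masses are not known exactly. Their poses are not given: they have to be found in the camera images.
- box: Grey stamp box fixed to the counter, open on top. Origin: centre of its underside. Base plate 246 x 240 mm (x, y). Wide at its -y end (inner width 168 mm), narrow at its +y end (124 mm). End walls reach 78 mm up; the side walls end in flat ledges 82 mm up that carry the lid. The lid slides in the box's +y direction to close.
- box_floor (a point): Centre of the box's inner floor, 6 mm above the counter; axes of the box. Inside it is 212 mm long (y -106 to +106), and 146 mm wide at the middle of its length.
- way: The two fixed aluminium rails of the tapered dovetail way on the ledges (origin and axes of the box), the whole length of the box, leaning inward 30 degrees, tops 99 mm above the counter. The gap between them shrinks by 1 mm on each side per 10 mm towards +y. No stop across either end: the lid stops only by wedging.
- way_home (a point): Where the centre of the lid's handle is when the lid just touches both rails (on the box's centre line, 112 mm above the counter); axes of the box. There a push of 10 to 20 N jams it and it stays jammed when let go. A hand that still grips the bar and backs off even 1 mm draws it loose again: give the last push with open fingers against the bar.
- lid_grip (a point): Centre of the black bar handle in the middle of the yellow lid; axes of the lid. The bar is 80 mm along x, 18 mm thick (y), 36 mm high; this point is 30 mm above the lid's underside.
- lid: Loose yellow dovetailed lid, lying on the counter at the start; origin at the centre of its underside, y towards its narrow end. 12 mm thick, 220 mm long, 190 mm wide at the -y end, 146 mm at +y, sides bevelled 30 degrees, 0.25 kg. 75 to 100 mm short of home it can be lowered straight down between the rails onto the ledges, then slid under the rails.
- key_yellow (a joint): Travel of the yellow key: 0 up, 0.006 m fully down; springs back; about 1.5 N to start and 5 N to bottom.
- key_blue (a joint): The same for the blue key.
- key_green (a joint): The same for the green key.
- key_yellow_top (a point): Centre of the top of the round yellow key (32 mm across), 42 mm above the counter when up; pressed straight down. The three keys sit 55 mm apart in a row on a grey keypad 20 mm high; their order differs from start to start.
- key_blue_top (a point): Centre of the top of the round blue key (32 mm across), 42 mm above the counter when up; pressed straight down. The three keys sit 55 mm apart in a row on a grey keypad 20 mm high; their order differs from start to start.
- key_green_top (a point): Centre of the top of the round green key (32 mm across), 42 mm above the counter when up; pressed straight down. The three keys sit 55 mm apart in a row on a grey keypad 20 mm high; their order differs from start to start.
- stamp1_mid (a point): Centre of the blue self-inking stamp, a block 48 mm (x) by 36 mm (y) by 68 mm tall (z), 0.11 kg, standing on the counter at the start (this point is 34 mm up). May be absent.
- stamp2_mid (a point): Centre of the red self-inking stamp, a block 48 mm (x) by 36 mm (y) by 68 mm tall (z), 0.11 kg, standing on the counter at the start (this point is 34 mm up). May be absent.
- stamp3_mid (a point): Centre of the green self-inking stamp, a block 48 mm (x) by 36 mm (y) by 68 mm tall (z), 0.11 kg, standing on the counter at the start (this point is 34 mm up). May be absent.
- stamp4_mid (a point): Centre of the orange self-inking stamp, a block 48 mm (x) by 36 mm (y) by 68 mm tall (z), 0.11 kg, standing on the counter at the start (this point is 34 mm up). May be absent.
- pencup: White pen cup, 76 mm across, 95 mm high, loose; not part of the job, leave it where it is. Origin: centre of its underside.
- calculator: Black desk calculator, 100 x 150 x 20 mm, loose; not part of the job, leave it where it is. Origin: centre of its underside.
- stapler: Red stapler, 36 x 135 x 47 mm, loose; not part of the job, leave it where it is. Origin: centre of its underside.
- stamp1: The same stamp; origin at the centre of its underside.
- stamp2: The same stamp; origin at the centre of its underside.
- stamp3: The same stamp; origin at the centre of its underside.
- stamp4: The same stamp; origin at the centre of its underside.
Not all that is in view belongs to the job. Leave any white look-alike of the stamp1 alone.

How it is judged (in metres and radians):
On the way, in this order (a step that is already met when the one before it is completed fails the run):
1. every stamp is in the box (x of stamp1_mid in the frame of box between -0.085 and 0.085 m and y of stamp1_mid in the frame of box between -0.106 and 0.106 m and z of stamp1_mid in the frame of box between 0.012 and 0.055 m and x of stamp2_mid in the frame of box between -0.085 and 0.085 m and y of stamp2_mid in the frame of box between -0.106 and 0.106 m and z of stamp2_mid in the frame of box between 0.012 and 0.055 m and x of stamp3_mid in the frame of box between -0.085 and 0.085 m and y of stamp3_mid in the frame of box between -0.106 and 0.106 m and z of stamp3_mid in the frame of box between 0.012 and 0.055 m and x of stamp4_mid in the frame of box between -0.085 and 0.085 m and y of stamp4_mid in the frame of box between -0.106 and 0.106 m and z of stamp4_mid in the frame of box between 0.012 and 0.055 m), for 0.2 s.
2. the lid is slid home and driven tight against the rails (x of lid_grip in the frame of box between -0.006 and 0.006 m and y of lid_grip in the frame of box between -0.005 and 0.012 m and z of lid_grip in the frame of box between 0.107 and 0.117 m and angle between the y axis of lid_grip and the y axis of box, either way round below 0.04 rad and angle between lid_grip's own z axis and vertical below 0.04 rad and contact force between lid and way above 2 N), for 0.2 s.
3. the yellow key is pressed fully down, alone (value of joint key_yellow above 0.0045 m and value of joint each of key_blue, key_green below 0.002 m), for 0.05 s.
4. the blue key is pressed fully down, alone (value of joint key_blue above 0.0045 m and value of joint each of key_yellow, key_green below 0.002 m), for 0.05 s.
5. the green key is pressed fully down, alone (value of joint key_green above 0.0045 m and value of joint each of key_yellow, key_blue below 0.002 m), for 0.05 s.
6. the yellow key is pressed fully down again, alone (all of step 3), for 0.05 s.
At the end, for the whole second after the job is handed in: Every stamp present lies or stands inside the box below the lid; the lid is at its wedging place (no more than 5 mm short and 12 mm past it, 6 mm sideways, flat and straight within 0.04 rad), still jammed there (pressing on the rails with more than 2 N); the keys are up; everything is at rest (all of step 1 and all of step 2 and linear speed of each of lid, stamp1, stamp2, stamp3, stamp4 below 0.02 m/s and value of joint each of key_yellow, key_blue, key_green below 0.002 m); the robot touches nothing.
It fails at once if a key is pressed while the lid is not home (not (x of lid_grip in the frame of box between -0.006 and 0.006 m and y of lid_grip in the frame of box between -0.005 and 0.012 m and z of lid_grip in the frame of box between 0.107 and 0.117 m and angle between the y axis of lid_grip and the y axis of box, either way round below 0.04 rad and angle between lid_grip's own z axis and vertical below 0.04 rad) and value of joint any of key_yellow, key_blue, key_green above 0.0045 m).
It fails at once if two keys are pressed at once (value of joint each of key_yellow, key_blue above 0.0045 m or value of joint each of key_blue, key_green above 0.0045 m or value of joint each of key_yellow, key_green above 0.0045 m).
It fails at once if the pen cup, calculator or stapler is moved more than 30 mm (distance of any of pencup, calculator, stapler from where it was at the start of the episode above 0.03 m).
Of stamp1, stamp2, stamp3, stamp4 only 3 to 4 are there at a start; the rules pass over those that are not, and their reading is None.
At some moment in a run one of stamp1, stamp2, stamp3, stamp4 may be knocked a few centimetres aside while the robot is not near it.
Once in a run the grip may slacken for a moment while it holds something.
It also fails if it takes over 210 s, if anything falls off the work surface, if the arm or the gripper's body presses on something with over 40 N, if the wrist force passes 120 N, or if a joint passes its speed limit or range.

## Working session

There is one attempt and no reset: what is moved stays moved. The work goes in short steps, each a Python script; the robot and the scene stay as the last script left them, time stands still between calls to the robot, and variables do not carry over. Pictures are saved under pics/ and viewed, about 12 in all and at most 16, crops included, and the job is handed in when it is done.

```bash
ls; mkdir -p pics
python3 - <<'E'
from workcell import *
import cv2,numpy as np
for n in("scene","top"):
    f=grab_frame(n); cv2.imwrite(f"pics/{n}0.png",f["pixels"][:,:,::-1]); print(n,f["K"].tolist(),f["eye"],np.round(f["orientation"],3).tolist())
print(read_t(),read_tcp_rot())
E
```

```text
pics
scene [[489.79079326276565, 0.0, 316.15876209257476], [0.0, 489.79079326276565, 242.30182946518727], [0.0, 0.0, 1.0]] [1250.35013722 -492.43623494  715.12097481] [[0.493, 0.518, -0.699], [0.87, -0.28, 0.405], [0.014, -0.808, -0.589]]
top [[439.76360635987703, 0.0, 318.25664938000756], [0.0, 439.76360635987703, 237.99062525643552], [0.0, 0.0, 1.0]] [ 333.60998984  -61.85646612 1084.84016875] [[0.022, -0.984, 0.179], [-1.0, -0.024, -0.006], [0.01, -0.179, -0.984]]
0.1 [[ 2.60781109e-01 -6.23606618e-04  9.65397754e-01]
 [-9.65395782e-01  1.95372650e-03  2.60781838e-01]
 [-2.04874845e-03 -9.99997897e-01 -9.25322364e-05]]
```

View pics/top0.png

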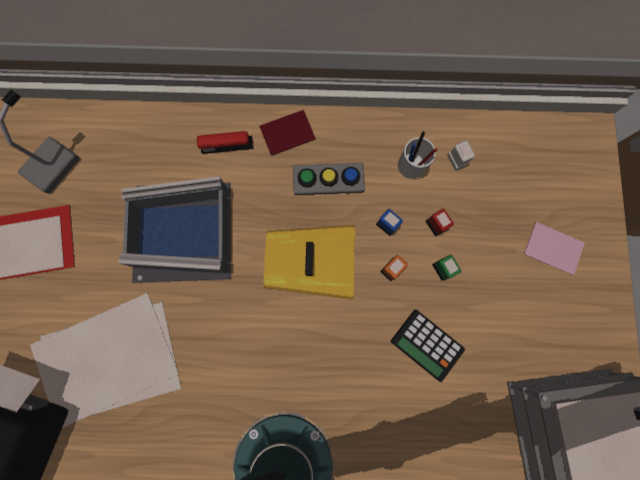

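View pics/scene0.png

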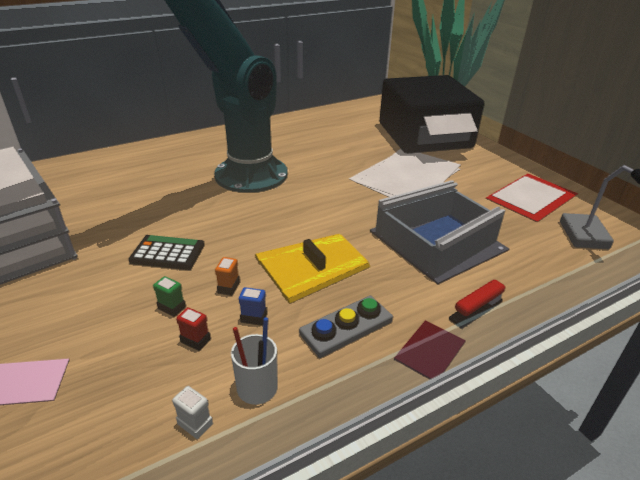

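```bash
cat > h.py <<'E'
from workcell import *
import cv2,numpy as np
def cloud(f):
    v,u=np.mgrid[0:480,0:640]; K=f["K"]; d=f["depth"].astype(float)
    a=(u-K[0,2])/K[0,0]; b=(v-K[1,2])/K[1,1]
    if f.get("fish"):
        r=np.hypot(a,b)+1e-9; s=np.tan(np.minimum(r,1.4))/r; a,b=a*s,b*s
    c=np.stack([a*d,b*d,d],-1)
    P=c@np.array(f["orientation"]).T+np.array(f["eye"]); P[d<=0]=np.nan
    return P
def grab(n):
    f=grab_frame(n); f["fish"]=n=="wrist"; return f,cloud(f)
def rect(P):
    (c,s,a)=cv2.minAreaRect(P[:,:2].astype(np.float32)); return np.round(c,1),np.round(s,1),round(a,1)
def down(yaw):  # tool down, jaw axis x at angle yaw (rad) in the world
    c,s=np.cos(yaw),np.sin(yaw)
    x=np.array([c,s,0]);y=np.array([0,0,-1.]);return np.stack([x,y,np.cross(x,y)],1)
E
python3 - <<'E'
from h import *
for cam in("top","scene"):
    f,P=grab(cam); print(cam)
    for q,zlo,zhi in[("stamp1",60,75),("stamp2",60,75),("stamp3",60,75),("stamp4",60,75),("lid",5,20),("lid_grip",38,55),("box",70,90),("way",88,106),("key_yellow",36,50),("key_blue",36,50),("key_green",36,50),("pencup",5,200),("calculator",5,40),("stapler",20,60)]:
        for r in regions_of(q,cam)[:2]:
            if r["p"]<.3: continue
            p=P[r["region"]]; p=p[~np.isnan(p[:,0])]; t=p[(p[:,2]>zlo)&(p[:,2]<zhi)]
            print(q,round(r["p"],2),np.round(r["xy"]),len(p),len(t),rect(t) if len(t)>5 else "",np.round(np.median(t[:,2]),1) if len(t) else np.round(np.percentile(p[:,2],[5,50,95])))
E
```

```text
top
stamp1 0.97 [446. 267.] 430 297 (array([ 460.8, -377.6]), array([46.9, 35.2]), 29.9) 67.4
stamp1 0.9 [440. 221.] 418 276 (array([ 570.9, -363.8]), array([45.2, 35.8]), 31.2) 67.4
stamp2 0.97 [446. 267.] 430 297 (array([ 460.8, -377.6]), array([46.9, 35.2]), 29.9) 67.4
stamp2 0.9 [440. 221.] 418 276 (array([ 570.9, -363.8]), array([45.2, 35.8]), 31.2) 67.4
stamp3 0.97 [446. 267.] 430 297 (array([ 460.8, -377.6]), array([46.9, 35.2]), 29.9) 67.4
stamp3 0.9 [440. 221.] 418 276 (array([ 570.9, -363.8]), array([45.2, 35.8]), 31.2) 67.4
stamp4 0.97 [446. 267.] 430 297 (array([ 460.8, -377.6]), array([46.9, 35.2]), 29.9) 67.4
stamp4 0.9 [440. 221.] 418 276 (array([ 570.9, -363.8]), array([45.2, 35.8]), 31.2) 67.4
lid 0.64 [311. 262.] 5798 5465 (array([473.4, -47.7]), array([181.6, 220.2]), 0.3) 11.4
lid_grip 0.65 [316. 264.] 5943 256 (array([475.2, -47.3]), array([17.8, 79.7]), 89.1) 47.0
box 0.67 [306. 177.] 119 0  [37. 41. 45.]
box 0.64 [177. 231.] 10364 1310 (array([539.2, 271.6]), array([216.5, 229.9]), 3.6) 79.3
way 0.71 [171. 257.] 2067 1851 (array([540.4, 272. ]), array([217.1, 2
[... 1551 characters left out ...]
4.5]), 3.1) 78.1
way 0.74 [459. 227.] 1426 1252 (array([541.6, 270.5]), array([217.7, 229.1]), 3.3) 96.7
way 0.58 [171. 297.] 873 0  [ 7. 45. 69.]
key_yellow 0.54 [346. 317.] 200 165 (array([684.8, -91.2]), array([29.9, 29.9]), 48.4) 40.9
key_blue 0.52 [326. 324.] 210 177 (array([ 688.6, -146.1]), array([30.5, 31.9]), 0.1) 41.0
key_green 0.66 [369. 304.] 162 144 (array([681.7, -37.5]), array([29.8, 29.2]), 22.3) 40.7
pencup 0.74 [254. 367.] 2817 2764 (array([ 729.9, -305.5]), array([74. , 75.4]), 61.1) 68.9
calculator 0.93 [169. 252.] 1974 1887 (array([ 279.4, -335.8]), array([151.4, 102.1]), 52.9) 18.4
stapler 0.8 [479. 300.] 1247 877 (array([772. , 176.7]), array([ 34.1, 128.7]), 7.2) 44.8
```

```bash
cat >> h.py <<'E'
def stamps(cam="top"):
    f,P=grab(cam); out=[]
    hsv=cv2.cvtColor(f["pixels"],cv2.COLOR_RGB2HSV)
    for r in regions_of("stamp1",cam):
        m=r["region"]&(P[...,2]>58)&(P[...,2]<78)
        if r["p"]<.3 or m.sum()<60: continue
        c,s,a=rect(P[m])
        if s[0]>s[1]: a+=90      # a: direction of the 36 mm side
        k=m&(hsv[...,1]>120)
        h=np.median(hsv[k][:,0]) if k.sum()>15 else -1
        name="white" if h<0 else min([("red",0),("red",180),("orange",12),("green",65),("blue",112)],key=lambda t:abs(t[1]-h))[0]
        out.append(dict(name=name,c=np.array(c,float),s=s,a=a%180,h=h,p=r["p"],xy=np.round(r["xy"])))
    return f,P,out
E
python3 - <<'E'
from h import *
f,P,o=stamps()
im=f["pixels"][:,:,::-1].copy()
for s in o: print(s); 
c=cv2.resize(im[130:290,365:525],(640,640),interpolation=cv2.INTER_CUBIC)
for s in o: cv2.putText(c,s["name"],tuple(int(v) for v in (s["xy"]-[365,130])*4+[20,-20]),0,.7,(255,0,255),2)
cv2.imwrite("pics/crop1.png",c[:600])
# rails
m=(P[...,2]>88)&(P[...,2]<106)&(np.abs(P[...,0]-541)<150)&(np.abs(P[...,1]-271)<160)
p=P[m]; R=np.array([[np.cos(.059),-np.sin(.059)],[np.sin(.059),np.cos(.059)]])
q=(p[:,:2]-[541,271.5])@R
for sg in(-1,1):
    for y in range(-105,116,30):
        k=(q[:,0]*sg>0)&(abs(q[:,1]-y)<10)
        if k.sum()>8: print(sg,y,np.round(np.percentile(q[k,0],[3,97]),1))
print(q[:,1].min(),q[:,1].max())
E
```

```text
{'name': 'red', 'c': array([ 572.6, -363.4]), 's': array([47.2, 35.1]), 'a': 122.6, 'h': np.float64(1.0), 'p': 0.9, 'xy': array([440., 218.])}
{'name': 'green', 'c': array([ 461.6, -378.1]), 's': array([47.5, 36.6]), 'a': 117.9, 'h': np.float64(67.0), 'p': 0.81, 'xy': array([448., 266.])}
{'name': 'blue', 'c': array([ 569.8, -240.6]), 's': array([47.2, 36.9]), 'a': 137.1, 'h': np.float64(110.0), 'p': 0.74, 'xy': array([390., 220.])}
{'name': 'white', 'c': array([ 746.1, -423.1]), 's': array([46.4, 36.6]), 'a': 112.7, 'h': -1, 'p': 0.67, 'xy': array([465., 156.])}
{'name': 'orange', 'c': array([ 457.4, -251.2]), 's': array([35.9, 47.4]), 'a': 45.8, 'h': np.float64(11.0), 'p': 0.62, 'xy': array([394., 269.])}
-1 -105 [-108.7  -87.8]
-1 -75 [-106.4  -84.2]
-1 -45 [-103.5  -81. ]
-1 -15 [-100.5  -77.8]
-1 15 [-97.3 -74.5]
-1 45 [-94.  -73.3]
-1 75 [-91.1 -70.2]
-1 105 [-87.9 -66.9]
1 -105 [ 86.3 107.2]
1 -75 [ 82.3 104.2]
1 -45 [ 80.2 101.7]
1 -15 [76.4 98. ]
1 15 [73.1 95.3]
1 45 [71.  92.2]
1 75 [67.7 89.7]
1 105 [64.5 86.3]
-114.4379826415045 116.1809986656371
```

View pics/crop1.png

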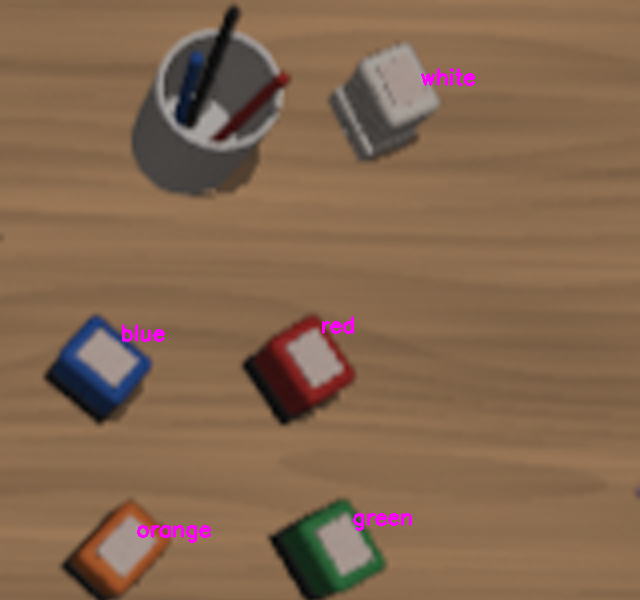

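```bash
cat >> h.py <<'E'
BX=np.array([540.3,272.3]); BY=0.059
def b2w(x,y): 
    c,s=np.cos(BY),np.sin(BY); return BX+[c*x-s*y,s*x+c*y]
def ptp(p,yaw):
    q0=np.array(read_joints()); best=None
    for y in(yaw,yaw+np.pi):
        q=ik(list(p),down(y))
        if q is not None:
            d=np.abs(np.array(q)-q0).max()+ (10 if abs(q[6])>2.9 else 0)
            if best is None or d<best[0]: best=(d,y)
    move_ptp(list(p),down(best[1])); return best[1]
def up(z,rate=250):
    p=read_tcp_pos(); move_linear([p[0],p[1],z],rate=rate)
SLOT={"red":(33,48),"green":(-33,48),"blue":(33,-48),"orange":(-33,-48)}
def doStamp(name):
    f,P,o=stamps(); s=[x for x in o if x["name"]==name]
    if not s: return "not seen",[x["name"] for x in o]
    s=s[0]; a=np.radians(s["a"]); print(name,s["c"],s["s"],s["a"])
    set_gripper(85)
    ptp([*s["c"],150],a); move_linear([*s["c"],31],rate=200)
    set_gripper(0,60); up(200); g=read_finger_gap(); print("gap",g,read_t())
    if g<30: return "missed"
    x,y=SLOT[name]; w=b2w(x,y)
    ptp([*w,200],BY+np.pi/2); print("gap at box",read_finger_gap())
    move_linear([*w,39],rate=150); print("force",np.round(read_wrist_force(),1),read_finger_gap())
    set_gripper(58); up(200); print(read_t()); return "ok"
E
python3 - <<'E'
from h import *
print(doStamp("blue"))
f,P=grab("top"); cv2.imwrite("pics/a1.png",f["pixels"][:,:,::-1])
E
```

```text
blue [ 569.7 -240.5] [47.3 35.3] 138.7
gap 34.92118187611191 6.25
gap at box 35.560025646210505
force [ 0.   0.4 -0.9] 35.36239544944682
10.325
ok
```

View pics/a1.png

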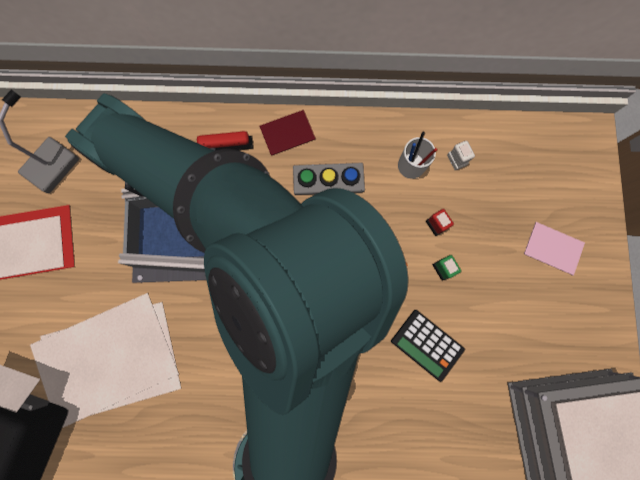

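Run:
```python
from h import *
for n in("red","green"):
    r=doStamp(n); print(r)
    if r!="ok": break
f,P=grab("scene"); cv2.imwrite("pics/a2.png",f["pixels"][:,:,::-1])
for s in stamps("scene")[2]: print(s)
```

```text
red [ 571.9 -364. ] [46.4 35.3] 122.0
gap 34.96821405434947 15.0667
gap at box 35.54059630967141
force [-0.8  0.1 -1.2] 35.365824496596794
19.875
ok
green [ 437.3 -391.2] [46.8 36.3] 117.1
gap 35.676716590878186 25.0167
gap at box 35.423934346564806
force [ 0.8 -0.  -0.8] 35.21741224845759
29.9083
ok
{'name': 'blue', 'c': array([581.3, 203.6]), 's': array([47.6, 78.5]), 'a': 11.8, 'h': np.float64(111.0), 'p': 0.73, 'xy': array([438., 233.])}
{'name': 'white', 'c': array([519.2, 280.2]), 's': array([ 46.9, 104.4]), 'a': 16.2, 'h': -1, 'p': 0.69, 'xy': array([448., 217.])}
{'name': 'white', 'c': array([ 747.8, -423.3]), 's': array([48.6, 36.1]), 'a': 116.3, 'h': -1, 'p': 0.57, 'xy': array([189., 412.])}
{'name': 'red', 'c': array([567.1, 319.5]), 's': array([41.1, 37.1]), 'a': 94.0, 'h': np.float64(2.0), 'p': 0.55, 'xy': array([462., 218.])}
{'name': 'orange', 'c': array([ 459.2, -252.1]), 's': array([36.6, 50.4]), 'a': 48.3, 'h': np.float64(13.0), 'p': 0.55, 'xy': array([230., 274.])}
```

View pics/a2.png

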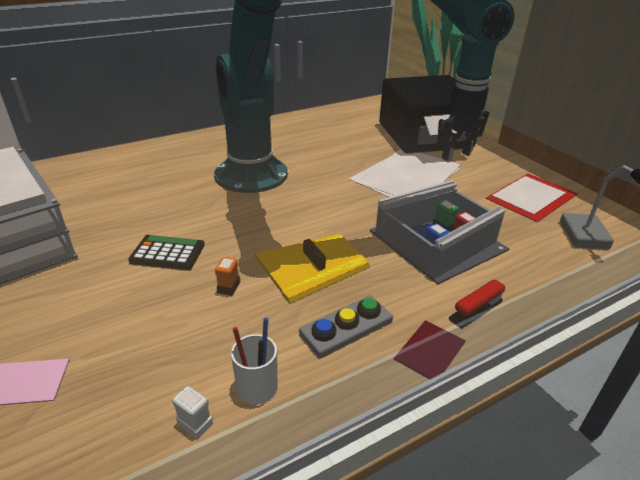

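```bash
sed -i 's/def doStamp(name):/def doStamp(name,cam="top"):/; s/f,P,o=stamps(); s=\[/f,P,o=stamps(cam); s=[/' h.py
python3 - <<'E'
from h import *
print(doStamp("orange","scene"))
ptp([475,-47.5,250],np.pi/2)
set_gripper(60)
f,P=grab("top"); cv2.imwrite("pics/a3.png",f["pixels"][:,:,::-1])
m=(np.abs(P[...,0]-541)<110)&(np.abs(P[...,1]-271)<110)&(P[...,2]>60)&(P[...,2]<78)
f,P=grab("wrist"); cv2.imwrite("pics/w3.png",f["pixels"][:,:,::-1])
for q in("lid","lid_grip"):
  for r in regions_of(q,"wrist")[:2]:
    p=P[r["region"]];p=p[np.isfinite(p[:,0])]; 
    for lo,hi in((5,20),(40,55)):
        t=p[(p[:,2]>lo)&(p[:,2]<hi)]; print(q,r["p"],r["xy"],len(t),rect(t) if len(t)>9 else "",np.median(t[:,2]) if len(t) else "")
print(read_t())
E
```

```text
orange [ 458.6 -251.5] [34.6 51. ] 45.2
gap 35.42735565442095 34.6917
gap at box 35.502567861044305
force [ 0.1 -0.5 -1.6] 35.23962934292982
38.8
ok
lid 0.64 [318.2, 197.5] 28293 (array([473.8, -47.6]), array([221.5, 182.7]), 89.5) 12.45242224978739
lid 0.64 [318.2, 197.5] 1550 (array([474.3, -46.8]), array([17.8, 79.6]), 89.7) 48.24114249528614
lid_grip 0.89 [317.3, 197.1] 28491 (array([474.7, -47.6]), array([221.6, 184.5]), 89.5) 12.449708728822827
lid_grip 0.89 [317.3, 197.1] 1550 (array([474.3, -46.8]), array([17.8, 79.6]), 89.7) 48.24114249528614
lid_grip 0.41 [334.0, 376.8] 0  
lid_grip 0.41 [334.0, 376.8] 364 (array([678.7, -35.4]), array([27.3, 27.8]), 90.0) 42.10274339124956
40.2917
```

View pics/w3.png

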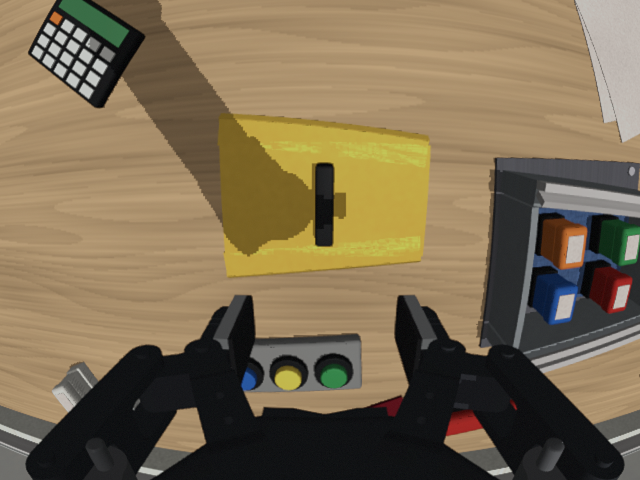

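View pics/a3.png

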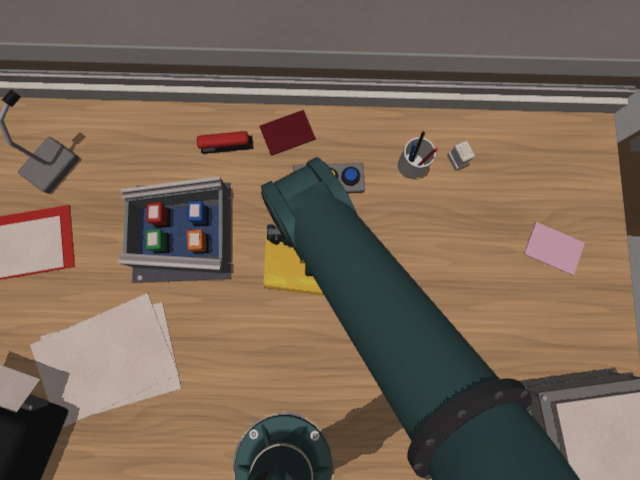

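Run:
```python
from h import *
ptp([*b2w(0,0),300],BY+np.pi/2)
f,P=grab("wrist"); cv2.imwrite("pics/w4.png",f["pixels"][:,:,::-1])
p=P[(P[...,2]>90)&(P[...,2]<106)]
c,s=np.cos(BY),np.sin(BY); q=(p[:,:2]-BX)@np.array([[c,-s],[s,c]])
q=q[(np.abs(q)<130).all(1)]
for sg in(-1,1):
    for y in range(-105,116,30):
        k=(q[:,0]*sg>40)&(abs(q[:,1]-y)<8)
        if k.sum()>8: print(sg,y,np.round(np.percentile(q[k,0],[2,98]),1))
print(np.percentile(q[np.abs(q[:,0])>60][:,1],[.5,99.5]),np.median(p[:,2]))
```

```text
-1 -105 [-108.5  -86.6]
-1 -75 [-105.8  -84. ]
-1 -45 [-102.6  -81. ]
-1 -15 [-99.9 -77.6]
-1 15 [-97.1 -74.9]
-1 45 [-94.  -71.8]
-1 75 [-91.2 -69. ]
-1 105 [-88.2 -66.5]
1 -105 [ 85.3 103.9]
1 -75 [ 81.8 104. ]
1 -45 [ 78.7 101.2]
1 -15 [75.7 98.2]
1 15 [73.1 95.4]
1 45 [70.2 92.6]
1 75 [66.8 89.5]
1 105 [63.6 86.3]
[-112.55269593  112.76494612] 98.73333946898316
```

```bash
sed -i 's/^BX=.*; BY/BX=np.array([539.5,272.2]); BY/' h.py
python3 - <<'E'
from h import *
y=ptp([474.5,-47,120],np.radians(89.6))
move_linear([474.5,-47,18],rate=100)
set_gripper(0,90); print("gap",read_finger_gap()); up(60,60); print("F",np.round(read_wrist_force(),1))
up(220); w=b2w(0,-97)
ptp([*w,200],BY+np.pi/2); move_linear([*w,150],rate=100); hold(.3)
print("gap",read_finger_gap(),"F",np.round(read_wrist_force(),1),read_tcp_pos(),read_t())
f,P=grab("scene"); cv2.imwrite("pics/l1.png",f["pixels"][:,:,::-1])
r=[r for r in regions_of("lid","scene") if r["p"]>.4]
for r in r:
    m=r["region"]&np.isfinite(P[...,0]); p=P[m]; c,s=np.cos(BY),np.sin(BY)
    q=(p[:,:2]-BX)@np.array([[c,-s],[s,c]]); print(r["p"],np.round(np.percentile(q,[1,50,99],axis=0),1).tolist())
    A=np.c_[q,np.ones(len(q))]; ok=abs(p[:,2]-np.median(p[:,2]))<8
    print("plane",np.linalg.lstsq(A[ok],p[ok,2],rcond=None)[0])
E
```

```text
gap 16.306487416488928
F [ 0.6  0.2 -2.2]
gap 16.472402320973924 F [ 0.7  0.  -2.3] [545.53122537 175.57916839 150.51760231] 48.1333
0.71 [[-79.4, -209.0], [24.8, -127.3], [88.3, 8.3]]
plane [-1.02676465e-02  4.19008223e-03  1.43488243e+02]
```

View pics/l1.png

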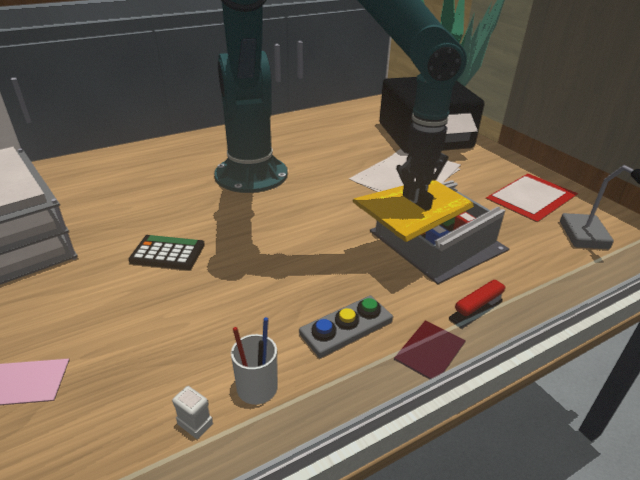

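Run:
```python
from h import *
w=b2w(0,-96)
F0=np.array(read_wrist_force())
for z in [125,115,110,107,105,104,103,102,101.5,101,100.5,100,99.5,99]:
    move_linear([*w,z],rate=40 if z<115 else 80); F=np.array(read_wrist_force())-F0
    if z<120: print(z,np.round(F,1),round(read_tcp_pos()[2],1))
    if np.linalg.norm(F)>5: break
f,P=grab("scene"); cv2.imwrite("pics/l2.png",cv2.resize(f["pixels"][120:300,330:540,::-1],None,fx=3,fy=3,interpolation=cv2.INTER_CUBIC))
print(read_t())
```

```text
115 [ 0.5  0.3 -2.1] 114.4
110 [-0.1  0.4 -1.1] 109.8
107 [ 0.9 -0.1 -0.6] 106.9
105 [ 0.1  0.7 -0.8] 104.9
104 [ 0.  -0.1 -0.2] 104.0
103 [ 0.2  0.4 -0.7] 102.9
102 [0.  1.3 0.1] 101.9
101.5 [ 0.1 -0.1 -0.7] 101.5
101 [ 0.8 -0.1 -1. ] 101.0
100.5 [0.4 0.  0.4] 100.5
100 [-0.4  0.8 -0.2] 100.0
99.5 [ 0.9  0.7 -0.1] 99.5
99 [-0.5  0.1 -0.7] 99.0
52.05
```

View pics/l2.png

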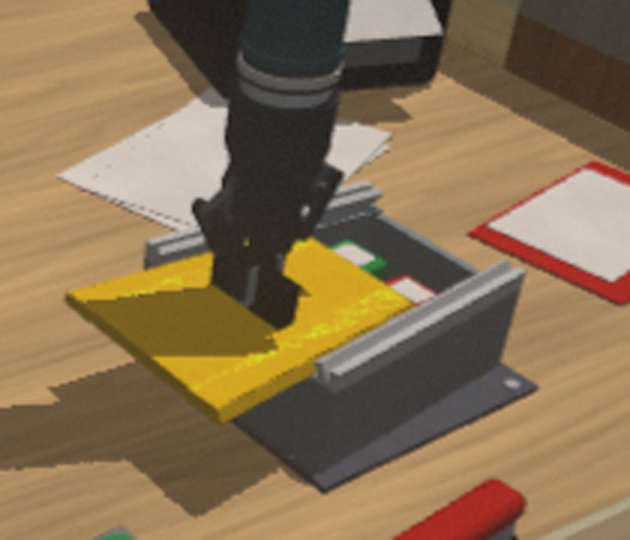

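Run:
```python
from h import *
w=b2w(0,-96)
F0=np.mean([read_wrist_force() for _ in range(5)],0)
for z in np.arange(98.5,92,-.5):
    move_linear([*w,z],rate=30); hold(.1); F=np.mean([read_wrist_force() for _ in range(5)],0)-F0
    print(z,np.round(F,1),np.round(read_tcp_pos()[2],1))
    if F[2]>3: break
f,P=grab("scene")
for r in regions_of("lid","scene")[:1]:
    p=P[r["region"]];p=p[np.isfinite(p[:,0])]; c,s=np.cos(BY),np.sin(BY)
    q=(p[:,:2]-BX)@np.array([[c,-s],[s,c]]);A=np.c_[q,np.ones(len(q))]; ok=abs(p[:,2]-np.median(p[:,2]))<5
    print(r["p"],"plane",np.linalg.lstsq(A[ok],p[ok,2],rcond=None)[0],np.median(p[:,2]),np.percentile(q,[1,99],axis=0))
```

```text
98.5 [-0.8  0.3 -0.1] 98.5
98.0 [-1.1 -0.7  0.6] 98.0
97.5 [-0.6  0.5 -0. ] 97.5
97.0 [-0.2  1.  -0.5] 97.0
96.5 [-1.3  0.1  1.7] 96.6
96.0 [-1.7  0.1  8.4] 96.6
0.94 plane [-3.31898147e-03  1.00599234e-04  8.93112538e+01] 89.32988380398399 [[ -85.65672761 -207.96137036]
 [  88.4161796    10.53236301]]
```

```bash
cat >> h.py <<'E'
def Fm(n=8): return np.mean([read_wrist_force() for _ in range(n)],0)
def lidlook():
    f,P=grab("scene"); c,s=np.cos(BY),np.sin(BY)
    for r in regions_of("lid","scene")[:1]:
        p=P[r["region"]];p=p[np.isfinite(p[:,0])]
        q=(p[:,:2]-BX)@np.array([[c,-s],[s,c]]);A=np.c_[q,np.ones(len(q))]; ok=abs(p[:,2]-np.median(p[:,2]))<5
        print("lid p",r["p"],"plane",np.round(np.linalg.lstsq(A[ok],p[ok,2],rcond=None)[0],4),np.round(np.percentile(q,[1,99],axis=0),1).tolist())
    return f
E
python3 - <<'E'
from h import *
w=b2w(0,-96); move_linear([*w,102.5],rate=40); hold(.2); F0=Fm(); print(F0)
w=b2w(0,-86); move_linear([*w,102.5],rate=40); hold(.2); print("slid",np.round(Fm()-F0,1))
for z in np.arange(101.5,95,-.5):
    move_linear([*w,z],rate=30); hold(.1); F=Fm()-F0; print(z,np.round(F,1))
    if F[2]>3: break
print(read_finger_gap(),read_t())
f=lidlook(); cv2.imwrite("pics/l3.png",cv2.resize(f["pixels"][120:300,330:540,::-1],None,fx=3,fy=3,interpolation=cv2.INTER_CUBIC))
E
```

```text
[ 0.22071743 -0.11601966 -2.81502852]
slid [ 0.2  0.1 -0.1]
101.5 [-0.1  0.8 -0.9]
101.0 [ 0.1 -0.1  0.3]
100.5 [-1.1  0.5 -0.8]
100.0 [-0.1 -0.1  0.8]
99.5 [-0.8  0.2  0.3]
99.0 [1.1 0.1 0.1]
98.5 [-0.2  1.2  0.4]
98.0 [-0.5  0.2  1.2]
97.5 [-1.7 -1.6  6.7]
16.77777957297436 58.5083
lid p 0.6 plane [-2.00000e-04  2.40000e-03  9.07967e+01] [[-84.4, -198.1], [88.6, 20.9]]
```

View pics/l3.png

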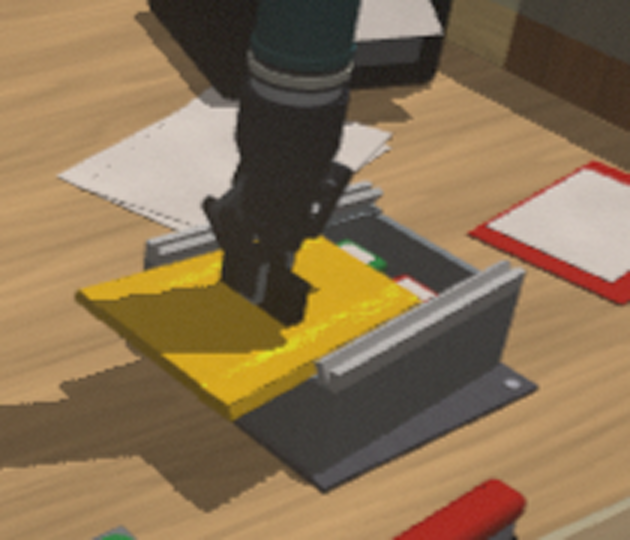

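Run:
```python
from h import *
move_linear([*b2w(0,-86),99.2],rate=30); hold(.2); F0=Fm()
yb=b2w(0,1)-b2w(0,0); xb=b2w(1,0)-b2w(0,0)
for y in range(-80,-44,5):
    move_linear([*b2w(0,y),99.2],rate=40); hold(.05); F=Fm()-F0
    print(y,"Fx %.1f Fy %.1f Fz %.1f"%(F[:2]@xb,F[:2]@yb,F[2]))
    if np.linalg.norm(F)>8: break
else:
  for z in np.arange(98.7,95,-.5):
    move_linear([*b2w(0,y),z],rate=30); hold(.1); F=Fm()-F0; print(z,np.round(F,1))
    if F[2]>3: break
lidlook(); print(read_t(),read_finger_gap())
```

```text
-80 Fx -0.3 Fy 0.7 Fz -2.1
-75 Fx -0.5 Fy -7.4 Fz 3.9
lid p 0.93 plane [-3.30000e-03 -3.10000e-03  9.13488e+01] [[-81.7, -191.7], [88.3, 25.2]]
59.8333 16.738900369382524
```

```bash
cat >> h.py <<'E'
def Fb(n=10):
    a=[]
    for _ in range(n): a.append(read_wrist_force()); hold(.01)
    F=np.mean(a,0); yb=b2w(0,1)-b2w(0,0); xb=b2w(1,0)-b2w(0,0)
    return np.array([F[:2]@xb,F[:2]@yb,F[2]])
E
python3 - <<'E'
from h import *
move_linear([*b2w(0,-78),99.2],rate=30); print(np.round(Fb(),1))
move_linear([*b2w(0,-78),102.5],rate=30); hold(.2); F0=Fb(); print(np.round(F0,1),np.round(read_moment(),2)); lidlook()
for y in range(-75,-48,5):
    move_linear([*b2w(0,y),102.5],rate=40); F=Fb()-F0; print(y,np.round(F,1))
    if np.linalg.norm(F)>6: break
lidlook(); print(read_t(),read_finger_gap())
E
```

```text
[ 0.6 -3.7 -4. ]
[ 0.1  0.  -2.5] [ 0.01  0.03 -0.  ]
lid p 0.83 plane [-3.20000e-03  1.10000e-03  9.55596e+01] [[-82.5, -189.5], [88.5, 29.4]]
-75 [-0.1 -0.2 -0.1]
-70 [-0.3 -0.  -0.1]
-65 [-0.1  0.   0. ]
-60 [-0.2 -0.4 -0.2]
-55 [-0.1 -0.5 -0.2]
-50 [-0.  -0.3 -0.2]
lid p 0.7 plane [-2.30000e-03  6.00000e-04  9.51861e+01] [[-81.8, -162.0], [88.2, 55.9]]
63.0333 16.635067608115243
```

Run:
```python
from h import *
F0=Fb()
for z in np.arange(101.5,95,-.4):
    move_linear([*b2w(0,-50),z],rate=30); hold(.05); F=Fb()-F0; print(round(z,1),np.round(F,1))
    if F[2]>3: break
lidlook(); print(np.round(read_moment(),2),read_tcp_pos(),read_t(),read_finger_gap())
```

```text
101.5 [ 0.  -0.4 -0.3]
101.1 [ 0.2 -0.2 -0.2]
100.7 [ 0.2  0.  -0.2]
100.3 [-0.9 -1.2  4.5]
lid p 0.64 plane [-1.50000e-03  1.90000e-03  9.34982e+01] [[-79.5, -162.2], [88.2, 54.6]]
[-0.2   0.17  0.  ] [542.51604037 222.33095763 100.65577204] 64.75 16.473621959787923
```

Run:
```python
from h import *
move_linear([*b2w(0,-50),100.8],rate=30); F0=Fb(); print(np.round(F0,1))
for y in [-45,-40,-35,-30,-25,-20,-16,-13,-10,-8]:
    move_linear([*b2w(0,y),100.8],rate=40); F=Fb(6)-F0; print(y,np.round(F,1))
    if np.linalg.norm(F[:2])>6: break
lidlook(); print(np.round(read_moment(),2),read_tcp_pos(),read_t(),read_finger_gap())
```

```text
[-0.3 -0.4 -0.2]
-45 [-0.1  0.4 -1. ]
-40 [ 0.4  0.8 -1.2]
-35 [ 0.5  0.9 -1.1]
-30 [ 0.7  1.  -1.6]
-25 [ 0.4  1.2 -1.6]
-20 [ 0.4  0.9 -1.6]
-16 [ 0.5  0.7 -1.3]
-13 [-0.1  0.8 -1.4]
-10 [ 0.3  0.6 -1.5]
-8 [ 0.2  1.1 -1.9]
lid p 0.94 plane [-3.00000e-04  1.90000e-03  9.34942e+01] [[-83.8, -120.0], [83.0, 97.9]]
[ 0.05 -0.04  0.09] [539.82723142 264.51572298 100.7094666 ] 68.3333 16.49584727343808
```

Run:
```python
from h import *
set_gripper(36); hold(.3); F0=Fb(); lidlook()
y=-8; z=100.7
while y<28:
    y+= 1 if y<6 else .4
    move_linear([*b2w(0,y),z],rate=30); F=Fb(4)-F0
    if y>4: print(round(y,1),np.round(F,1))
    if F[1]<-16: break
print(read_t(),read_finger_gap()); lidlook()
```

```text
lid p 0.96 plane [-7.00000e-04  2.10000e-03  9.34009e+01] [[-83.5, -120.1], [79.1, 100.0]]
5 [ 0.3 -1.1 -0.9]
6 [-0.3 -1.6 -0.4]
6.4 [-0.3 -1.4 -0.1]
6.8 [-0.  -2.3  0. ]
7.2 [-0.3 -3.4  0.8]
7.6 [-0.4 -4.5  1.2]
8.0 [-1.2 -5.1  2.3]
8.4 [-1.2 -4.9  2.7]
8.8 [-0.9 -5.3  2.5]
9.2 [-1.2 -5.5  2.7]
9.6 [-1.1 -5.9  2.8]
10.0 [-1.3 -6.5  3.3]
10.4 [-1.2 -5.8  3.3]
10.8 [-1.2 -6.5  3.5]
11.2 [-1.4 -6.7  4.1]
11.6 [-1.3 -7.3  4.2]
12.0 [-1.1 -7.7  4.8]
12.4 [-1.2 -8.1  5.2]
12.8 [-1.6 -8.6  5.9]
13.2 [-1.8 -9.9  6.5]
13.6 [ -2.  -10.    6.8]
14.0 [ -2.2 -11.1   7.3]
14.4 [ -1.7 -11.1   7.7]
14.8 [ -2.  -11.3   8.3]
15.2 [ -1.9 -12.4   8.8]
15.6 [ -2.  -13.3   9.3]
16.0 [ -2.3 -13.8   9.5]
16.4 [ -1.7 -14.8   9.9]
16.8 [ -1.7 -14.9  10.5]
17.2 [ -2.3 -15.5  11.2]
17.6 [ -2.4 -16.4  11.4]
81.325 35.963081933545126
lid p 0.94 plane [8.00000e-04 1.40000e-03 9.34218e+01] [[-80.5, -111.9], [76.5, 104.5]]
```

```bash
cat >> h.py <<'E'
def lidwrist(y=0,z=300):
    ptp([*b2w(0,y),z],BY+np.pi/2); hold(.2)
    f,P=grab("wrist"); c,s=np.cos(BY),np.sin(BY); Q=P.copy(); Q[...,:2]=(P[...,:2]-BX)@np.array([[c,-s],[s,c]])
    hsv=cv2.cvtColor(f["pixels"],cv2.COLOR_RGB2HSV)
    bar=(Q[...,2]>122)&(Q[...,2]<136)&(abs(Q[...,0])<60)&(abs(Q[...,1])<60)
    print("bar",bar.sum(),rect(Q[bar]) if bar.sum()>9 else "",np.median(Q[bar][:,2]))
    lid=(hsv[...,0]>18)&(hsv[...,0]<34)&(hsv[...,1]>150)&(abs(Q[...,2]-94)<8)&(abs(Q[...,0])<110)
    q=Q[lid]; A=np.c_[q[:,:2],np.ones(len(q))]; print("lid plane",np.round(np.linalg.lstsq(A,q[:,2],rcond=None)[0],4),np.round(np.percentile(q,[.5,99.5],axis=0),1).tolist())
    rail=(abs(Q[...,2]-99)<4)&(hsv[...,1]<90)&(abs(Q[...,0])>60)&(abs(Q[...,0])<115)&(abs(Q[...,1])<60); r=Q[rail]
    for sg in(-1,1):
        k=(r[:,0]*sg>0); kk=np.percentile(abs(r[k,0]+0.1*sg*r[k,1]),[2,98]); print("rail@y=0",sg,np.round(kk,1))
    return f
E
python3 - <<'E'
from h import *
p=read_tcp_pos(); move_linear([*b2w(0,8),100.7],rate=40); print(np.round(Fb(),1)); up(200)
f=lidwrist(); cv2.imwrite("pics/w5.png",f["pixels"][:,:,::-1]); print(read_t())
E
```

```text
[ 0.5 -0.9  0.4]
bar 1825 (array([-0.9, -0.5]), array([78.1, 17.6]), 0.5) 130.25006672287884
lid plane [-1.50000e-03 -1.00000e-04  9.44777e+01] [[-80.0, -109.1, 92.6], [80.3, 108.2, 96.5]]
rail@y=0 -1 [75.7 97.7]
rail@y=0 1 [75.4 97.4]
83.1833
```

View pics/w5.png

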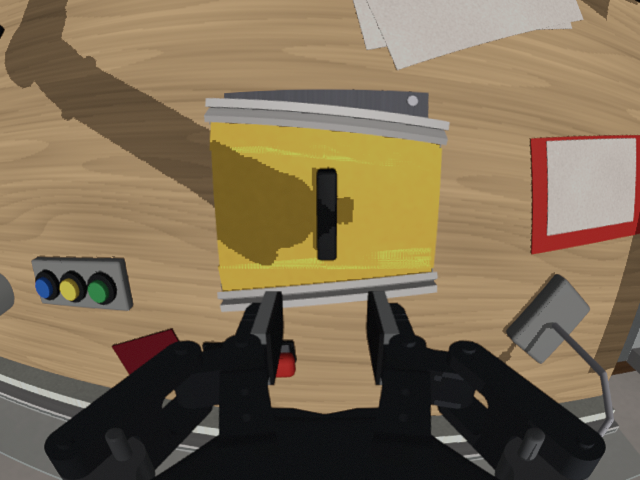

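Run:
```python
from h import *
set_gripper(0,40); ptp([*b2w(-1,-45),180],BY+np.pi/2); move_linear([*b2w(-1,-45),103],rate=150); hold(.2); F0=Fb()
y=-34
while y<0:
    y+=.5
    move_linear([*b2w(-1,y),103],rate=40); F=Fb(3)-F0
    if F[1]<-1.5: print(y,np.round(F,1))
    if F[1]<-17: break
hold(.3); print(np.round(Fb()-F0,1))
move_linear([*b2w(-1,-40),103],rate=60); up(200)
f=lidwrist(); print(read_t())
for q in("key_yellow","key_blue","key_green"):
    pass
```

```text
-21.5 [ 0.2 -2.5  2. ]
-21.0 [ 0.2 -4.8  4.1]
-20.5 [-0.3 -5.7  5.2]
-20.0 [-0.6 -6.3  5.8]
-19.5 [-0.8 -7.7  7.1]
-19.0 [-0.8 -7.9  7.7]
-18.5 [-1.4 -9.2  7.9]
-18.0 [ -1.4 -10.    8.8]
-17.5 [ -1.2 -10.8   9.2]
-17.0 [ -1.7 -11.5  10.9]
-16.5 [ -1.9 -12.7  10.9]
-16.0 [ -1.4 -12.7  11.8]
-15.5 [ -2.1 -14.2  13.2]
-15.0 [ -2.4 -14.9  13.6]
-14.5 [ -2.2 -15.6  13.7]
-14.0 [ -1.9 -16.3  15.3]
-13.5 [ -2.4 -17.2  16. ]
[ -2.5 -17.1  15.9]
bar 1838 (array([-0.7, -0.6]), array([78.7, 17.8]), 0.5) 130.26980078735664
lid plane [-1.50000e-03 -0.00000e+00  9.44678e+01] [[-80.0, -109.0, 92.6], [80.4, 108.0, 96.4]]
rail@y=0 -1 [75.7 97.7]
rail@y=0 1 [75.4 97.3]
98.8833
```

```bash
cat > k.py <<'E'
from h import *
ptp([640,-90,230],BY+np.pi/2); hold(.2)
f,P=grab("wrist"); cv2.imwrite("pics/k1.png",f["pixels"][:,:,::-1])
hsv=cv2.cvtColor(f["pixels"],cv2.COLOR_RGB2HSV); K={}
for n,h in(("yellow",25),("blue",108),("green",62)):
    m=(abs(P[...,2]-42)<4)&(abs(hsv[...,0].astype(int)-h)<12)&(hsv[...,1]>100)&(abs(P[...,0]-684)<40)&(abs(P[...,1]+92)<100)
    K[n]=P[m]; c,r=cv2.minEnclosingCircle(K[n][:,:2].astype(np.float32)); print(n,m.sum(),np.round(c,1),round(r,1),np.median(K[n][:,2]))
print(read_t())
E
python3 k.py
```

```text
yellow 814 [683.6 -90.3] 15.8 42.25846568870554
blue 798 [ 687.6 -144.8] 16.0 42.28580126598868
green 784 [680.4 -35.5] 15.9 42.21296281797214
100.5583
```

View pics/k1.png

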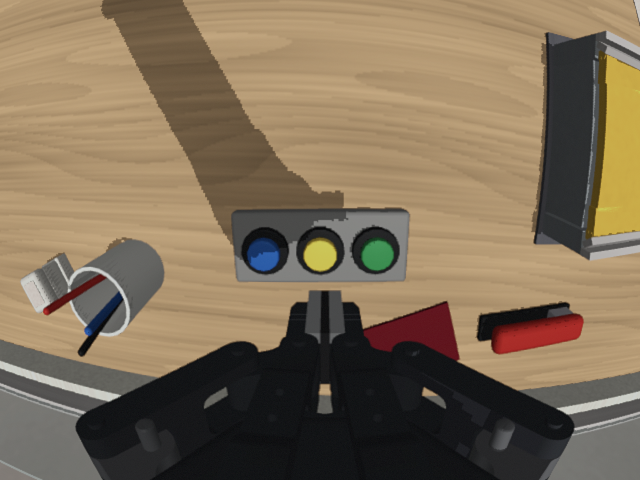

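Run:
```python
from h import *
K={"yellow":(683.6,-90.3),"blue":(687.6,-144.8),"green":(680.6,-35.8)}
for n in("yellow","blue","green","yellow"):
    c=K[n]; ptp([*c,70],BY+np.pi/2); hold(.1); F0=Fb(5)[2]; log=[]
    move_linear([*c,44],rate=80)
    for z in np.arange(42,33.9,-1):
        move_linear([*c,z],rate=30); F=Fb(3)[2]-F0; log.append((z,round(F,1),round(read_tcp_pos()[2],1)))
        if F>9: break
    hold(.2); print(n,log,round(Fb(5)[2]-F0,1)); up(70,100); hold(.2)
up(230); f=lidwrist(); cv2.imwrite("pics/e1.png",f["pixels"][:,:,::-1])
print(read_t())
```

```text
yellow [(np.float64(42.0), np.float64(-0.4), np.float64(42.3)), (np.float64(41.0), np.float64(1.7), np.float64(41.3)), (np.float64(40.0), np.float64(1.7), np.float64(40.2)), (np.float64(39.0), np.float64(2.2), np.float64(39.2)), (np.float64(38.0), np.float64(2.9), np.float64(38.1)), (np.float64(37.0), np.float64(3.7), np.float64(37.1)), (np.float64(36.0), np.float64(4.1), np.float64(36.2)), (np.float64(35.0), np.float64(9.0), np.float64(36.1))] 9.0
blue [(np.float64(42.0), np.float64(-0.0), np.float64(42.3)), (np.float64(41.0), np.float64(2.0), np.float64(41.3)), (np.float64(40.0), np.float64(2.3), np.float64(40.2)), (np.float64(39.0), np.float64(2.9), np.float64(39.1)), (np.float64(38.0), np.float64(3.8), np.float64(38.1)), (np.float64(37.0), np.float64(4.1), np.float64(37.1)), (np.float64(36.0), np.float64(5.7), np.float64(36.2)), (np.float64(35.0), np.float64(9.6), np.float64(36.1))] 9.4
green [(np.float64(42.0), np.float64(0.5), np.float64(42.3)), (np.float64(41.0), np.float64(1.4), np.float64(41.3)), (np.float64(40.0), np.float64(2.6), np.float64(40.1)), (np.float64(39.0), np.fl
[... 236 characters left out ...]
loat64(36.1))] 10.0
yellow [(np.float64(42.0), np.float64(0.3), np.float64(42.3)), (np.float64(41.0), np.float64(2.1), np.float64(41.3)), (np.float64(40.0), np.float64(2.4), np.float64(40.2)), (np.float64(39.0), np.float64(3.7), np.float64(39.1)), (np.float64(38.0), np.float64(3.6), np.float64(38.1)), (np.float64(37.0), np.float64(4.3), np.float64(37.1)), (np.float64(36.0), np.float64(5.2), np.float64(36.2)), (np.float64(35.0), np.float64(10.1), np.float64(36.1))] 9.7
bar 1811 (array([-0.4, -0.6]), array([80.3, 17.3]), 0.3) 130.27474209177035
lid plane [-1.60000e-03 -1.00000e-04  9.44702e+01] [[-80.1, -109.1, 92.6], [80.5, 108.1, 96.4]]
rail@y=0 -1 [75.6 97.8]
rail@y=0 1 [75.2 97.4]
119.9917
```

All four presses bottomed out at full travel, and the lid has not moved. The arm is clear at z = 300, so I'm handing in.

Run:
```python
from h import *
hold(.3); print(read_joint_velocities(),read_t()); close_job()
```

```text
[-0.00290862 -0.00176487  0.00032882  0.00073441 -0.0002089   0.00127135
  0.00018988] 120.2917
the job is handed in; nothing more can be done
```

I handed the job in at 120 s. The blue, red, green and orange stamps are standing in the box, the lid is wedged home, and I pressed yellow, blue, green, yellow one at a time. I did not touch the white look-alike.

- **Stamps:** a top-camera picture showed all four upright in the box before the lid went on. The green one had been knocked about 28 mm aside partway through; I found it again and picked it up from there.
- **Lid:** my first lowering, 96 mm short of home, was too far back. The lid dropped below the ledges and caught at about 75 mm short, so I raised it, moved it forward and set it down again.
- **Jam:** I pushed the lid home with open fingers at about 16 N, and a second push of about 17 N with closed fingers did not move it. The last wrist picture put the bar within 1 mm of home, straight and level. I have no direct reading of the force on the rails; the jam is inferred from those two pushes.
- **Keys:** every press stopped at the end of its travel (fingertip at 36 mm, 9 to 10 N), and I lifted off between presses. I did not take a picture of the keys after the last press.
- **Other items:** I did not re-measure the pen cup, calculator or stapler at the end, but the robot never went near them.

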